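# Hold a sealed sample tube up to the label camera

### The job

Take the orange-capped tube by its cap out of the rack and hold it up to the label camera, cap uppermost: the middle of its bar-code label on the lens's line of sight, 12 cm from the front glass, with the label facing straight into the lens, so the tube leans back by as much as the camera looks down. Leave the other tubes standing in the rack and the dishes, wash bottle and tip box where they are, and do not bump the camera or its stand. Finish while still holding the tube steady in mid-air there; do not put it down.

Things in the scene. Friction and masses are not known exactly. Their poses are not given: they have to be found in the camera images.
- sample_centre (a point): the tube to take: amber, sealed, 115 mm tall, body 29 mm in diameter, ORANGE cap 35 mm across and 15 mm high (100 to 115 mm above the foot), 40 to 85 g. Point on its axis half-way up, 57.5 mm above the foot; z runs up to the cap, x out through the label's middle. A white strip 7 mm wide runs from the label up and over the cap's top to its middle: seen from above it shows where the label faces
- sample_cap (a point): middle of the orange cap, on the tube's axis, 107.5 mm above the foot (50 mm above sample_centre), where the tube is to be held; same axes as sample_centre
- sample_label (a point): middle of the paper bar-code label on the tube's surface: 14.5 mm out from the axis along x, 60 mm above the foot; same axes as sample_centre. The label spans about 100 degrees round the body, from 39 to 81 mm above the foot, so fingers on the cap leave it clear
- rack: purple open grid rack, fixed, 80 (x) by 156 (y) mm, 48 mm high, origin at the centre of its underside; 2 by 4 cells along x and y, pitch 38 mm, each 34 mm square, floor 4 mm thick on which the tubes stand. Every other cell is filled, like a chess-board: fingers that close along the rack's x or y have free cells on both sides of a cap
- tube_a: tube like the sample, but with a BLUE cap, standing in the rack; origin at the centre of its foot, z up the tube
- tube_b: another blue-capped tube in the rack, origin at its foot
- tube_c: another blue-capped tube in the rack, origin at its foot
- lens (a point): centre of the label camera's front glass, inside a white ring light 72 mm in diameter. The camera looks along its own -x, roughly towards the robot and 14 to 34 degrees downwards; y is level, z is up in its picture. The cream camera body reaches 126 mm back along +x from here, within 44 mm of the line of sight
- focus (a point): point in empty air 120 mm straight in front of the glass on the camera's line of sight, where the label's middle belongs; same axes as lens. The label faces straight into the lens when the tube's x and z run along this x and z
- cam_stand: the label camera's stand, fixed: grey base plate 190 by 220 mm, 14 mm thick, origin on the table at the middle of its front edge, the side (-x) that the camera looks to; column 25 mm thick, 430 mm high, 130 mm back (+x). Clamp and yoke, 60 mm to either side, carry the camera's pivot 50 mm ahead of the column, 270 to 330 mm up; the lens is 100 mm ahead of the pivot
- dishes: banded stack of three clear culture dishes, 90 mm in diameter, 45 mm high, loose, origin at the centre of the underside
- wash_bottle: white wash bottle with red collar and spout, 82 mm in diameter, 205 mm high, loose, origin at the centre of the underside
- tip_box: closed magenta box of pipette tips, 84 by 122 mm, 70 mm high, loose, origin at the centre of the underside
Things that resemble listed ones, but are neither listed nor needed, are in the scene too. Leave any green look-alike of the tube_a alone.

How it is judged (in metres and radians):
On the way:
1. the orange-capped tube is gripped by its cap and drawn up clear of the rack (z of sample_centre in the frame of rack above 0.11 m and contact force between sample and the fingers above 0.5 N and contact force between sample and rack below 0.1 N), for 0.2 s.
At the end, for the whole second after the job is handed in: Tube held by its cap, still and carried by nothing else; label middle within 15 mm of the point 120 mm before the lens, label facing it and tube in line with its upright within 0.21 rad, cap uppermost; blue-capped tubes in their cells (15 mm), other loose things within 20 mm of their start (distance between sample_label and focus below 0.015 m and angle between the x axis of sample_centre and the x axis of focus, either way round below 0.21 rad and angle between the z axis of sample_centre and the z axis of focus, either way round below 0.21 rad and z of sample_cap in the frame of focus above 0.02 m and x of lens in the frame of sample_centre above 0.05 m and z of the grasp point in the frame of sample_centre above 0.034 m and height (world z) of sample_centre above 0.1 m and contact force between sample and the fingers above 0.5 N and contact force between sample and cam_stand below 0.1 N and contact force between sample and rack below 0.1 N and linear speed of sample below 0.03 m/s and angle between each of tube_a, tube_b, tube_c's own z axis and vertical below 0.2 rad and distance of each of tube_a, tube_b, tube_c from where it was at the start of the episode below 0.015 m and distance of each of dishes, wash_bottle, tip_box from where it was at the start of the episode below 0.02 m); the arm keeps its last pose, push and grip.
It fails at once if the label camera or its stand is bumped (over 3 N) (contact force between anything else and cam_stand above 3 N).
It fails at once if a blue-capped tube is lifted out or tipped (angle between any of tube_a, tube_b, tube_c's own z axis and vertical above 0.4 rad or distance of any of tube_a, tube_b, tube_c from where it was at the start of the episode above 0.04 m).
It fails at once if the dishes, wash bottle or tip box are shoved aside (over 40 mm) (distance of any of dishes, wash_bottle, tip_box from where it was at the start of the episode above 0.04 m).
It also fails if it takes over 38 s, if anything falls off the work surface, if the arm or the gripper's body presses on something with over 40 N, if the wrist force passes 120 N, or if a joint passes its speed limit or range.

### The arm

A 6-joint arm with a two-finger parallel gripper is mounted at the origin on the work surface. World frame = base frame: x ahead of the robot, y to its left, z up, the work surface at z = 0. Lengths are in m, angles in degrees, forces in N, time in s.
With the tool pointing down it reaches from about 0.3 to 0.75 m from the base axis. Payload 8.5 kg.
Tool frame: the origin (TCP) lies at the very end of the fingers, on their centre line; the grasp point (between the pads) lies 19 mm behind it; y points along the fingers, z is the direction in which the jaws open and shut, and the axes are right-handed (so a half turn about y gives the same grasp; the last joint's range is limited). The gripper opens to 85 mm and grips with 20 to 120 N. Pads are 22 mm wide; open, the fingers measure 114 mm over their backs; the gripper's body (76 mm by 85 mm) begins 54 mm behind the grasp point. The pads swing forward as they close: fully open they stand 13 mm farther back than shut.
Start: joints at [-85.961, 21.807, 74.336, -0, 83.858, -12.336], TCP at [0.155, -0.528, 0.231] pointing down, gripper open.
Joint ranges: [-178.18, 178.18], [-50.72, 133.34], [12.68, 142.11], [-81.47, 261.47], [9.98, 163.14], [-165.26, 165.26]. Speed limits (degrees/s): [136.94, 136.94, 180, 180, 180, 180].

### API

Orientations are given as a 3x3 rotation matrix whose columns are the frame's x, y, z axes.
In Python, from rig import env gives the robot as it stands. The module is installed in compiled form; this text tells all that it offers.
- The arm moves only by the tool servo_tool, never from a script. Its argument "rows" is one flat list of numbers, 7 for each row, row after row: the opening, from 0 (shut) to 1 (fully open), then the shift along the world's x, y, z in m, then the turn, a rotation vector about the world's x, y, z in degrees. A call has 1 to 10 rows; each row shifts and turns the commanded pose from where the row before left it; what a row does not reach is not made up. A row lasts 1/12 s, in which the tool goes at most 41.7 mm and 7.16 degrees, less where a joint would pass 70% of its speed; a pose out of reach is approached as far as the arm can. A call with a gripper value outside its range is refused whole. The fingers move at their own pace and stop on an object; "force" is the grip in N (left out, the last holds). Time passes only in rows, so rows that do not move let the fingers close. It gives the time, the measured TCP pose, the force and the opening at its end, in the units of the state.
- env.observe(): the state, without advancing time (a new reading comes with each control period).
- env.get_image(name): name is "scene" or "side" or "wrist"; returns the picture (480x640x3 uint8, red, green, blue); there is no depth.
- env.camera_model(name): a dict with "camera_matrix" (3x3 intrinsics, pixels), "k1" (the pictures are not rectified: a ray, as slopes to the right and down, at radius r is drawn at 1 + k1 r^2 times it, then the intrinsics apply), "R" (3x3) and "t" (3): a world point X has camera coordinates R X + t; the wrist camera has in their place "mount" (4x4, takes a point from camera to tool coordinates, whose origin is the TCP and whose axes are the tool frame's). Camera axes: x right, y down, z forward; pixel columns grow to the right and rows downward; lengths in m; the calibration is good to about 2 mm. A picture is of the moment at which its call begins: read the wrist's pose just before it. camera_model takes no time and is no camera call.
- env.close_job(): hands the job in, once; it reports no verdict.
The state is a dict: "time_s": time; "q": joint angles; "qvel": joint speeds; "joint_efforts": joint torques, N m; "position": TCP position; "tool_rot": TCP orientation; "ft_force": force on the tool from outside, world axes, zero at the start; "wrist_torque": the same for the moment, N m; "grip_width": finger opening in m.
Only numpy, scipy, OpenCV 4.12 (cv2) and the standard library are available. Lean on these libraries where they do the work, as an engineer would, in place of code of your own. Each camera call takes 0.05 s, during which the arm holds its last target.

## Working session

There is one attempt and no reset: what is moved stays moved. The work goes in short steps, Python scripts to look and compute and a tool call to move; the robot and the scene stay as the last step left them, time stands still between calls to the robot, and variables do not carry over. Pictures are saved under pics/ and viewed, and the job is handed in when it is done.

Besides the shell and the picture viewer there is one more tool, called after "Request:" as name(argument=value, ...), one argument or row to a line, values as JSON. servo_tool: Moves the arm, as the interface text tells. Its arguments: {"type":"object","properties":{"rows":{"type":"array","items":{"type":"number"}},"force":{"type":"number"}},"required":["rows"]}

```bash
mkdir -p pics; ls
python3 - <<'E'
from rig import env
import cv2,numpy as np
np.set_printoptions(precision=4,suppress=True)
for n in ["scene","side","wrist"]:
    if n=="wrist": s=env.observe()
    im=env.get_image(n); cv2.imwrite(f"pics/{n}0.png",im[:,:,::-1])
    m=env.camera_model(n); print(n,m)
print(s)
E
```

```text
pics
scene {'camera_matrix': array([[612.7466,   0.    , 310.9845],
       [  0.    , 612.7466, 228.8065],
       [  0.    ,   0.    ,   1.    ]]), 'k1': -0.10610024456671484, 'R': array([[ 0.489 ,  0.8721, -0.0174],
       [ 0.7082, -0.4087, -0.5757],
       [-0.5091,  0.2692, -0.8175]]), 't': array([-0.3076, -0.2238,  1.8214])}
side {'camera_matrix': array([[607.7959,   0.    , 328.8949],
       [  0.    , 607.7959, 244.072 ],
       [  0.    ,   0.    ,   1.    ]]), 'k1': -0.16115010686338302, 'R': array([[ 0.9849, -0.1733,  0.0024],
       [-0.1029, -0.5958, -0.7965],
       [ 0.1395,  0.7842, -0.6046]]), 't': array([-0.4816,  0.2001,  1.3569])}
wrist {'camera_matrix': array([[386.0611,   0.    , 318.0183],
       [  0.    , 386.0611, 238.598 ],
       [  0.    ,   0.    ,   1.    ]]), 'k1': 0.020911263882257464, 'mount': array([[ 0.0015,  0.9451,  0.3267, -0.0835],
       [ 0.    , -0.3267,  0.9451, -0.1427],
       [ 1.    , -0.0014, -0.0005, -0.0006],
       [ 0.    ,  0.    ,  0.    ,  1.    ]])}
{'time_s': 0.1, 'q': array([-85.961 ,  21.8363,  74.3783,  -0.0001,  83.8587, -12.3355]), 'qvel': array([ 0.0038, -0.1957, -0.1151,  0.0179,  0.0122, -0.0083]), 'joint_efforts': array([  0.003 , -44.9222, -23.1656,  -0.0002,   0.0036,  -0.    ]), 'position': array([ 0.155 , -0.5274,  0.2308]), 'tool_rot': array([[-0.9594, -0.0001,  0.2819],
       [-0.2819,  0.0013, -0.9594],
       [-0.0003, -1.    , -0.0012]]), 'ft_force': array([-0.1781, -0.2769, -0.5877]), 'wrist_torque': array([-0.0487, -0.0029,  0.0083]), 'grip_width': 0.08544432317883707}
```

View pics/scene0.png

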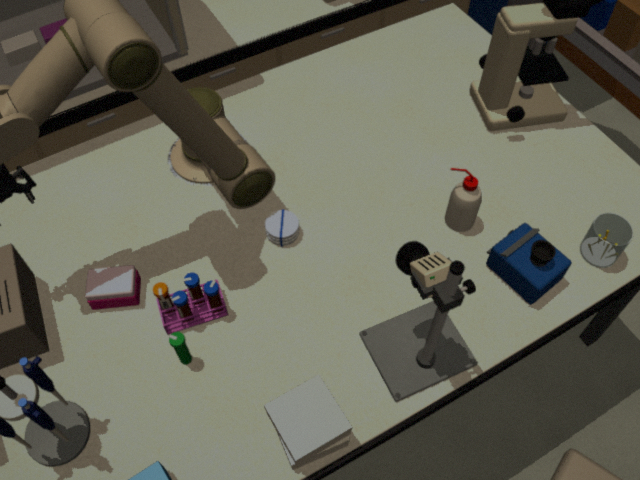

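View pics/side0.png

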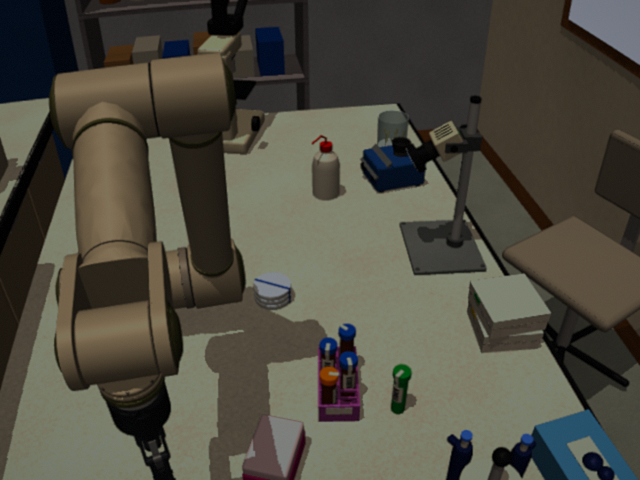

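View pics/wrist0.png

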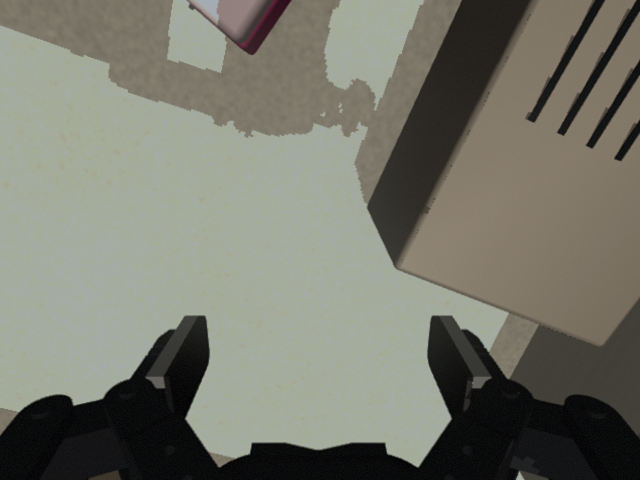

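```bash
cat > h.py <<'E'
import cv2,numpy as np
from rig import env
from scipy.optimize import least_squares
np.set_printoptions(precision=4,suppress=True)
def ray(n,u,v,s=None):
    m=env.camera_model(n);K=m["camera_matrix"];k=m["k1"]
    d=np.array([(u-K[0,2])/K[0,0],(v-K[1,2])/K[1,1]]);x=d.copy()
    for _ in range(30): x=d/(1+k*(x@x))
    r=np.array([x[0],x[1],1])
    if n=="wrist":
        M=m["mount"];R=s["tool_rot"]
        o=s["position"]+R@M[:3,3]; r=R@M[:3,:3]@r
    else:
        o=-m["R"].T@m["t"]; r=m["R"].T@r
    return o,r/np.linalg.norm(r)
def onz(n,u,v,z,s=None):
    o,r=ray(n,u,v,s); return o+r*(z-o[2])/r[2]
def proj(n,X,s=None):
    m=env.camera_model(n);K=m["camera_matrix"]
    if n=="wrist":
        M=m["mount"];R=s["tool_rot"]; Xt=R.T@(np.asarray(X)-s["position"]); c=M[:3,:3].T@(Xt-M[:3,3])
    else: c=m["R"]@np.asarray(X)+m["t"]
    x=c[:2]/c[2]; x=x*(1+m["k1"]*(x@x))
    return K[:2,:2]@x+K[:2,2]
def tri(*obs):
    A=np.zeros((3,3));b=np.zeros(3);L=[ray(*o) for o in obs]
    for o,r in L:
        P=np.eye(3)-np.outer(r,r);A+=P;b+=P@o
    X=np.linalg.solve(A,b)
    return X,[np.linalg.norm((np.eye(3)-np.outer(r,r))@(X-o)) for o,r in L]
def crop(src,dst,x0,y0,x1,y1,f):
    im=cv2.imread(src)[y0:y1,x0:x1]; im=cv2.resize(im,None,fx=f,fy=f,interpolation=cv2.INTER_CUBIC)
    for x in range((x0+9)//10*10,x1,10):
        if x%20==0: cv2.putText(im,str(x),(int((x-x0+.5)*f),10),0,.35,(255,255,255),1)
        cv2.line(im,(int((x-x0+.5)*f),12),(int((x-x0+.5)*f),18),(255,255,255),1)
    for y in range((y0+9)//10*10,y1,10):
        if y%20==0: cv2.putText(im,str(y),(0,int((y-y0+.5)*f)),0,.35,(255,255,255),1)
        cv2.line(im,(22,int((y-y0+.5)*f)),(28,int((y-y0+.5)*f)),(255,255,255),1)
    cv2.imwrite(dst,im)
E
python3 - <<'E'
from h import *
crop("pics/scene0.png","pics/c1.png",140,260,240,335,8)
crop("pics/side0.png","pics/c2.png",300,315,400,425,5)
crop("pics/scene0.png","pics/c3.png",380,225,490,305,7)
crop("pics/side0.png","pics/c4.png",380,90,490,170,7)
crop("pics/scene0.png","pics/c5.png",350,225,490,405,3)
crop("pics/side0.png","pics/c6.png",380,90,500,280,3)
E
```

```text
(no output)
```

View pics/c1.png

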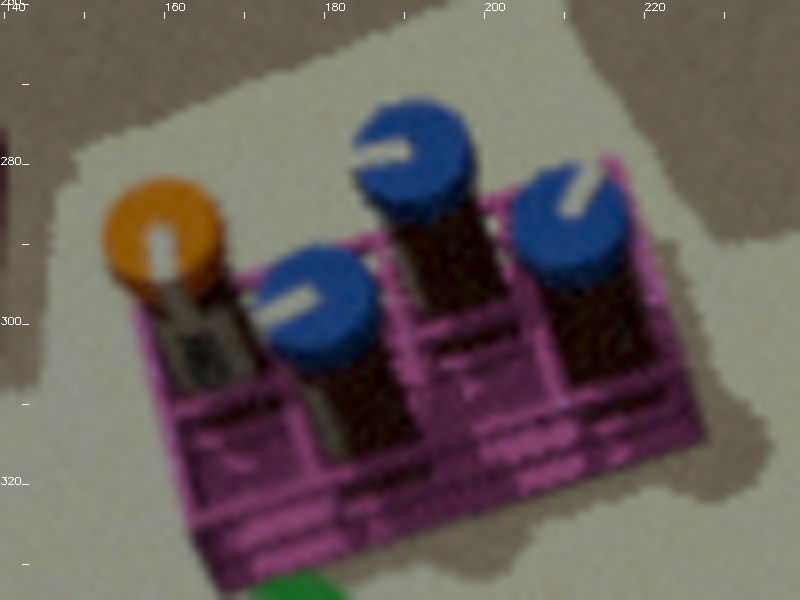

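View pics/c2.png

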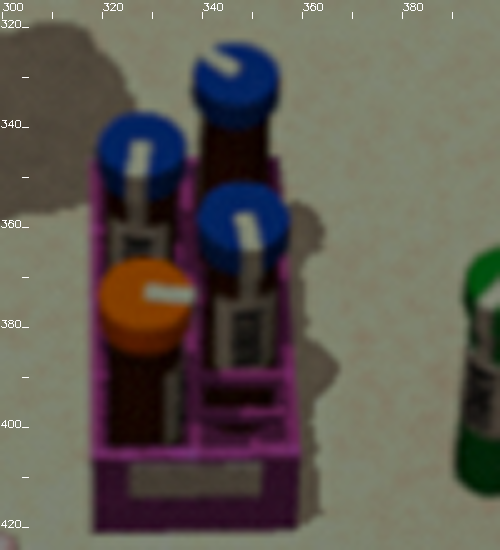

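View pics/c3.png

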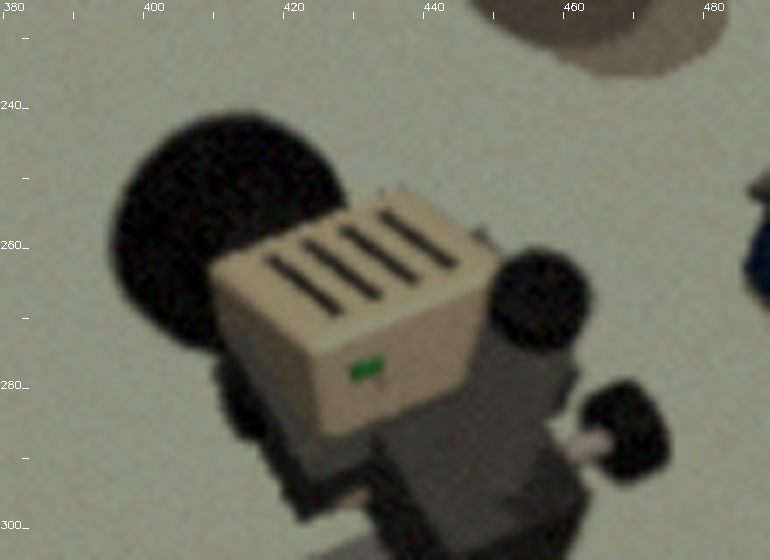

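View pics/c4.png

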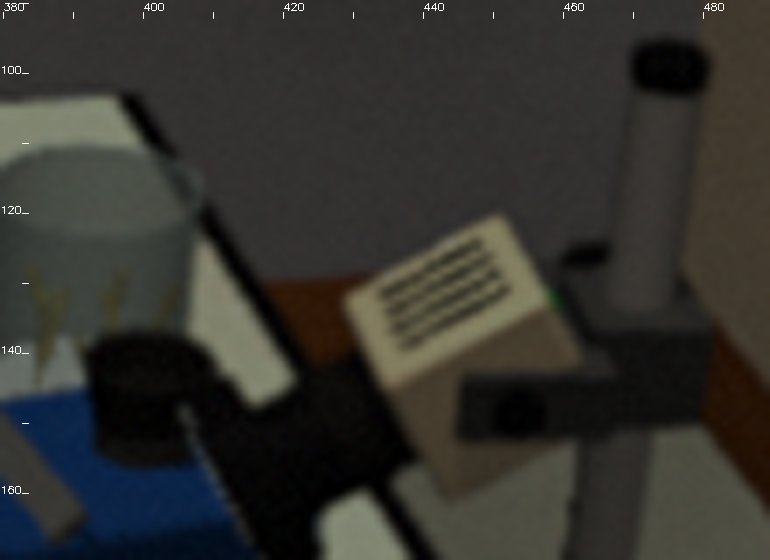

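View pics/c5.png

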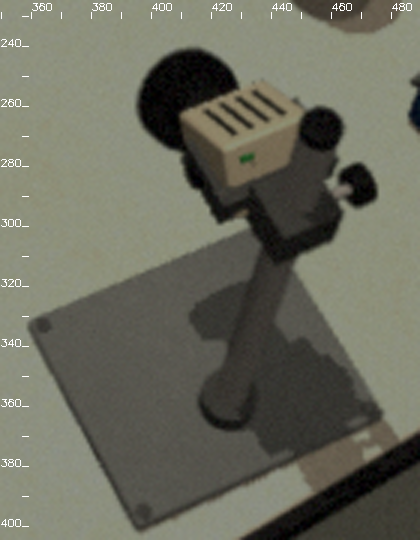

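View pics/c6.png

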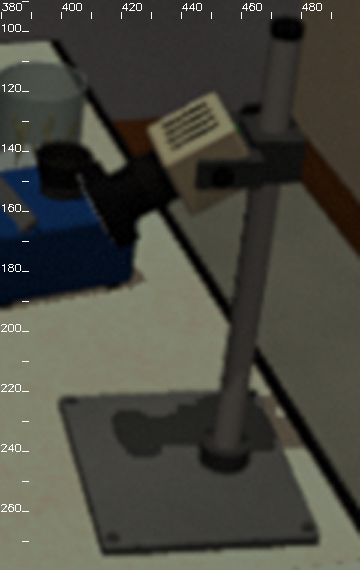

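Run:
```python
from h import *
crop("pics/scene0.png","pics/d1.png",350,295,480,405,6)
crop("pics/side0.png","pics/d2.png",392,210,492,280,8)
for a in [(161,290)]: pass
S=[("scene",159.8,288.5),("side",328.5,375)]
# cap top centres
for n,a,b in [("orange",(159.3,287),(327.5,372.5)),("blueR",(209.5,285),(346,329)),("blueM",(190.5,278),(326,344)),("blueL",(178,296),(347,357.5))]:
    print(n,onz("scene",*a,.119),onz("side",*b,.119),tri(("scene",*a),("side",*b)))
print("plate scene",[onz("scene",u,v,.014) for u,v in [(358,333),(433,301),(476,362),(394,402)]])
print("plate side",[onz("side",u,v,.014) for u,v in [(399.5,223),(463,221),(485,269),(413.5,272.5)]])
print("dish",onz("scene",282,227,.045),"bottle",onz("scene",470,184,.2),"box",onz("scene",113,280,.07), "green",onz("scene",178,341,.115))
print(tri(("scene",412.5,257.5),("side",410,160)))
```

```text
orange [ 0.4345 -0.2956  0.119 ] [ 0.4341 -0.296   0.119 ] (array([ 0.4341, -0.2956,  0.1185]), [np.float64(1.1298515353905634e-05), np.float64(1.1298515353965043e-05)])
blueR [ 0.4881 -0.1901  0.119 ] [ 0.4896 -0.191   0.119 ] (array([ 0.4891, -0.1907,  0.1195]), [np.float64(0.0007477815538042256), np.float64(0.0007477815538042259)])
blueM [ 0.4484 -0.2217  0.119 ] [ 0.4436 -0.2244  0.119 ] (array([ 0.4447, -0.2209,  0.1144]), [np.float64(0.0007441561577584703), np.float64(0.0007441561577584537)])
blueL [ 0.4787 -0.2661  0.119 ] [ 0.4768 -0.2657  0.119 ] (array([ 0.4774, -0.2656,  0.118 ]), [np.float64(0.0007425166620645486), np.float64(0.0007425166620645373)])
plate scene [array([0.7237, 0.0763, 0.014 ]), array([0.7428, 0.2828, 0.014 ]), array([0.9259, 0.2759, 0.014 ]), array([0.9096, 0.0568, 0.014 ])]
plate side [array([0.7379, 0.2875, 0.014 ]), array([0.9168, 0.2671, 0.014 ]), array([0.8992, 0.0562, 0.014 ]), array([0.7159, 0.0748, 0.014 ])]
dish [0.3775 0.0548 0.045 ] bottle [0.5943 0.4677 0.2   ] box [ 0.3267 -0.389   0.07  ] green [ 0.5822 -0.3097  0.115 ]
(array([0.7241, 0.1988, 0.2607]), [np.float64(0.003055221641720186), np.float64(0.003055221641720106)])
```

View pics/d1.png

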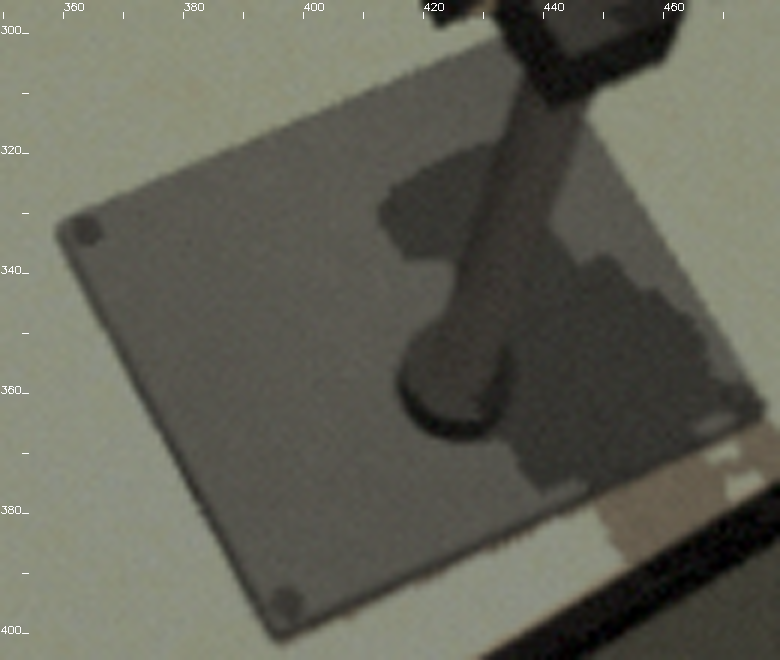

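View pics/d2.png

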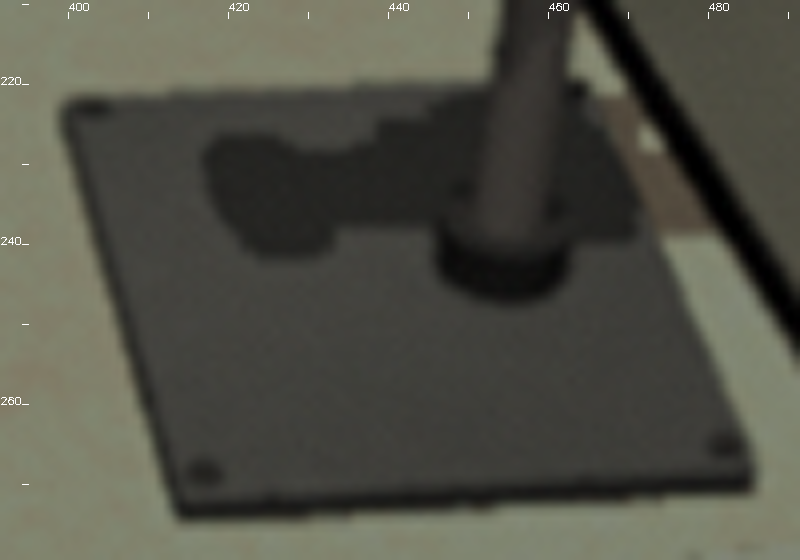

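Run:
```python
from h import *
crop("pics/scene0.png","pics/e1.png",388,232,468,302,10)
crop("pics/side0.png","pics/e2.png",395,115,470,180,10)
```

```text
(no output)
```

View pics/e1.png

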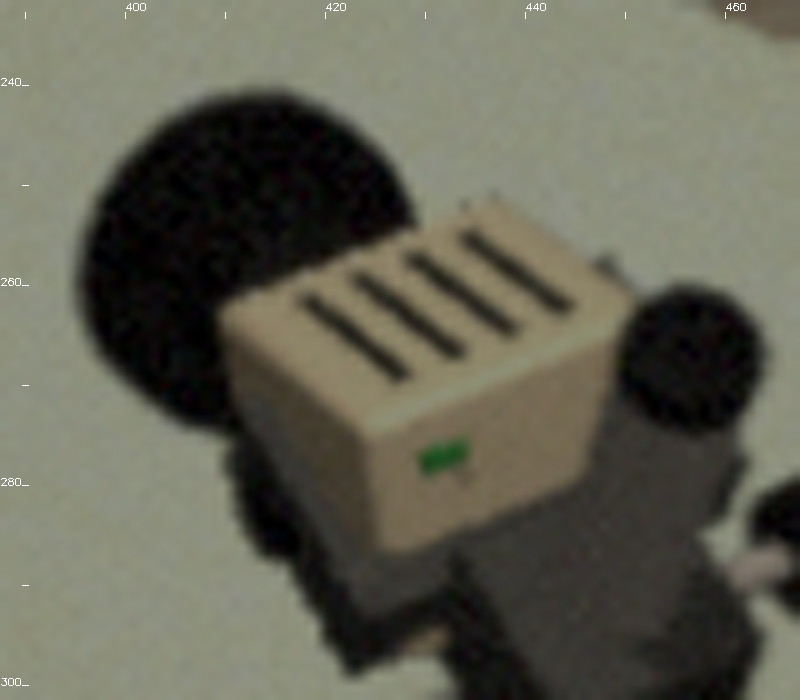

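View pics/e2.png

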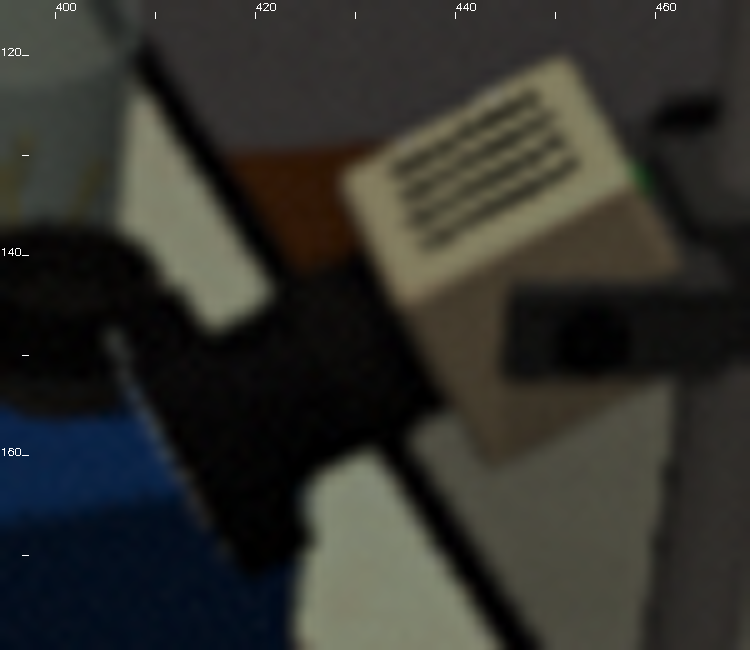

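Run:
```python
from h import *
P={}
for n,a,b in [("fm",(409.5,262),(434.5,145)),("bm",(424.5,275),(456.5,133.7)),("fp",(436,252),(428.5,132.5)),("bp",(450.5,261),(451,120.5))]:
    X,e=tri(("scene",*a),("side",*b));P[n]=X;print(n,X,e[0])
d=(P["bm"]-P["fm"]+P["bp"]-P["fp"]);y=P["fp"]-P["fm"]+P["bp"]-P["bm"]
print(np.linalg.norm(d)/2,np.degrees(np.arctan2(d[1],d[0])),np.degrees(np.arcsin(d[2]/np.linalg.norm(d))), np.linalg.norm(y)/2,np.degrees(np.arctan2(-y[0],y[1])),y)
# plate
pl=np.array([[0,-.11],[0,.11],[.19,.11],[.19,-.11]])
obs=[("scene",358,333,0),("scene",474.8,362.5,2),("scene",394.5,400.5,3),("side",399.3,222.5,1),("side",485,269,2),("side",413.5,272.5,0)]
obs=[("scene",358,333,0),("scene",474.8,362.5,2),("scene",394.5,400.5,3),("side",399.3,222.5,1),("side",485,268.5,3),("side",413.5,272,0)]
def f(p):
    c,s=np.cos(p[2]),np.sin(p[2]);R=np.array([[c,-s],[s,c]]);r=[]
    for n,u,v,i in obs:
        X=np.r_[R@pl[i]+p[:2],.014]; r+=list(proj(n,X)-[u,v])
    return r
r=least_squares(f,[.73,.18,-.09]);print("stand",r.x,np.degrees(r.x[2]),np.array(r.fun))
p=r.x;c,s=np.cos(p[2]),np.sin(p[2])
ring=np.array([[395.5,260],[396.5,253],[400,247],[405,243],[412,241],[419,242.5],[424,246],[428.5,253],[407,274],[400,268.5],[397,265]])
edge=np.array([[405,148],[417,172]]) # side, top/bottom of front rim
def model(q,back=0):
    h,t,dy=q
    x=np.array([c*np.cos(t)*1,s*np.cos(t),np.sin(t)]) # cam +x
    yv=np.array([-s,c,0]);z=np.cross(x,yv)
    piv=np.r_[p[:2]+np.array([c,s])*.08+np.array([-s,c])*dy,h]
    return piv-.1*x,x,yv,z
def circ(q,b):
    L,x,yv,z=model(q);a=np.linspace(0,2*np.pi,181)
    return [L+b*x+.036*(np.cos(k)*yv+np.sin(k)*z) for k in a]
def g(q,b):
    C=np.array([proj("scene",X) for X in circ(q,b)])
    r=[np.min(np.hypot(*(C-o).T))*np.sign(np.hypot(*(C.mean(0)-o))-np.hypot(*(C-C.mean(0)).T)[np.argmin(np.hypot(*(C-o).T))]) for o in ring]
    C=np.array([proj("side",X) for X in circ(q,0)])
    i,j=C[:,1].argmin(),C[:,1].argmax()
    r+=list(np.r_[C[i]-edge[0],C[j]-edge[1]])
    return np.array(r)
for b in [0,.005,.01]:
    r=least_squares(g,[.3,.4,0],args=(b,),diff_step=1e-3);print(b,r.x,np.degrees(r.x[1]),r.cost,r.fun);L,x,_,_=model(r.x);print("lens",L,"focus",L-.12*x)
k,e=tri(("scene",281,227),("side",273,280))
```

```text
fm [0.7626 0.1553 0.324 ] 0.0005529576872564181
bm [0.8126 0.1521 0.3505] 0.00019820300318352363
fp [0.7685 0.2159 0.3242] 0.0009242760818865814
bp [0.8169 0.2086 0.358 ] 0.001646256757848422
0.05792585072537783 -6.1509990475735865 31.355485065020517 0.05890522945476365 -5.007734275829025 [0.0103 0.1171 0.0078]
stand [ 0.7275  0.1852 -0.0939] -5.38150945028075 [-1.6522 -2.0415  1.8338 -0.3431 -0.9153  0.0563 -0.5062 -0.9732  2.3675
 -0.2357  0.3845  0.212 ]Traceback (most recent call last):
  File "<stdin>", line 37, in <module>
    return func(*args, **kwargs)
    result = trf(vector_fun.fun, vector_fun.jac, x0, f0, J0, lb, ub, ftol, xtol,
                 gtol, max_nfev, x_scale, loss_function, tr_solver,
                 tr_options.copy(), verbose, callback=callback_wrapped)
    return trf_no_bounds(
        fun, jac, x0, f0, J0, ftol, xtol, gtol, max_nfev, x_scale,
        loss_function, tr_solver, tr_options, verbose, callback=callback)
    J = jac(x)
    self._update_jac()
    ~~~~~~~~~~~~~~~~^^
    self.J = self.jac_wrapped(xp_copy(self.x), f0=self.f)
             ~~~~~~~~~~~~
[... 369 characters left out ...]
           use_one_sided, method,
                             ^^^^^^^^^^^^^^^^^^^^^^
                             mf)
                             ^^^
    df = [f_eval - f0 for f_eval in f_evals]
                                    ^^^^^^^
    f = np.atleast_1d(self.fun(x, *self.args, **self.kwargs))
                      ~~~~~~~~^^^^^^^^^^^^^^^^^^^^^^^^^^^^^^
    return np.atleast_1d(self.fun(x))
                         ~~~~~~~~^^^
    return self.f(x, *self.args, **self.kwargs)
           ~~~~~~^^^^^^^^^^^^^^^^^^^^^^^^^^^^^^
  File "<stdin>", line 32, in g
  File "h.py", line 19, in proj
    m=env.camera_model(n);K=m["camera_matrix"]
ValueError: time passes only in moves, steps and waits
```

```bash
sed -i 's/env.camera_model(n)/cm(n)/; s/^def ray/import functools\n@functools.lru_cache(None)\ndef cm(n): return env.camera_model(n)\ndef ray/' h.py
python3 - <<'E'
from h import *
ring=np.array([[395.5,260],[396.5,253],[400,247],[405,243],[412,241],[419,242.5],[424,246],[428.5,253],[407,274],[400,268.5],[397,265]])
edge=np.array([[405,148],[417,172]])
def axes(t,w):
    x=np.array([np.cos(w)*np.cos(t),np.sin(w)*np.cos(t),np.sin(t)]);y=np.array([-np.sin(w),np.cos(w),0]);return x,y,np.cross(x,y)
def circ(q,b):
    x,y,z=axes(q[3],q[4]);a=np.linspace(0,2*np.pi,181)
    return [q[:3]+b*x+.036*(np.cos(k)*y+np.sin(k)*z) for k in a]
def g(q,b):
    C=np.array([proj("scene",X) for X in circ(q,b)]);m=C.mean(0)
    r=[]
    for o in ring:
        D=np.hypot(*(C-o).T);i=D.argmin();r.append(D[i]*np.sign(np.hypot(*(o-m))-np.hypot(*(C[i]-m))))
    C=np.array([proj("side",X) for X in circ(q,0)])
    i,j=C[:,1].argmin(),C[:,1].argmax()
    r+=list(np.r_[C[i]-edge[0],C[j]-edge[1]])
    # stand prior: lens lies in stand plane
    r+=[(q[4]+np.radians(5.4))/np.radians(1)]
    return np.array(r)
for b in [0,.005,.01]:
    r=least_squares(g,[.72,.2,.26,.5,-.09],args=(b,),diff_step=1e-3);q=r.x
    x,y,z=axes(q[3],q[4])
    print(b,q,np.degrees(q[3:]),r.cost,r.fun);print("focus",q[:3]-.12*x,"piv",q[:3]+.1*x)
E
```

```text
0 [ 0.725   0.1948  0.2628  0.5955 -0.1036] [34.1224 -5.9342] 9.359723807237756 [ 0.6016  0.7509  0.6499  0.3819 -0.4748 -1.0227 -0.4472  1.9286  1.5071
 -0.5189  0.1708 -0.7593 -0.0043  2.2843  1.8397 -0.5342]
focus [0.6262 0.205  0.1955] piv [0.8073 0.1862 0.3189]
0.005 [ 0.7233  0.1928  0.2651  0.579  -0.1055] [33.1744 -6.0462] 8.134238359923703 [ 0.5272  0.7683  0.7516  0.4566 -0.3226 -1.0174 -0.4743  1.8584  1.4646
 -0.658  -0.1304 -0.9421 -0.5199  1.7556  1.5989 -0.6462]
focus [0.6234 0.2034 0.1995] piv [0.8066 0.184  0.3198]
0.01 [ 0.722   0.1906  0.2674  0.5898 -0.1058] [33.792  -6.0591] 7.475835275450091 [ 0.4526  0.7146  0.7442  0.4692 -0.3101 -0.9372 -0.4367  1.7713  1.1249
 -0.8774 -0.2159 -1.2522 -0.8272  1.7058  1.2172 -0.6591]
focus [0.6229 0.2011 0.2007] piv [0.8047 0.1818 0.323 ]
```

Request:
servo_tool(
  rows=[1,0.018,0.01,0.03,0,0,7,1,0.018,0.01,0.03,0,0,7,1,0.018,0.02,0.03,0,0,7,1,0.018,0.03,0.02,0,0,7,1,0.018,0.03,0.02,0,0,7,1,0.018,0.03,0.01,0,0,7,1,0.018,0.03,0,0,0,7,1,0.018,0.03,0,0,0,7,1,0.018,0.03,0,0,0,7,1,0.018,0.03,0,0,0,7],
  force=40,
)

```text
time_s: 0.98
position: [0.3355, -0.276, 0.3712]
tool_rot: [[-0.058, -0.0, 0.998], [-0.998, 0.0, -0.058], [-0.0, -1.0, -0.0]]
ft_force: [0.8, -1.4, -0.4]
grip_width: 0.0857
```

Request:
servo_tool(
  rows=[1,0.017,0.029,0,0,0,7,1,0.017,0.029,0,0,0,7,1,0.017,0.029,0,0,0,7,1,0.017,0.029,0,0,0,7,1,0.017,0.029,0,0,0,7,1,0.017,0.029,0,0,0,7,1,0.017,0.029,0,0,0,7,1,0.017,0.029,0,0,0,7,1,0.017,0.029,0,0,0,7,1,0.017,0.029,0,0,0,7],
)

```text
time_s: 1.82
position: [0.5055, 0.0141, 0.3712]
tool_rot: [[0.919, -0.0, 0.395], [-0.395, 0.0, 0.919], [-0.0, -1.0, -0.0]]
ft_force: [1.5, -0.6, 0.1]
grip_width: 0.0853
```

Request:
servo_tool(
  rows=[1,0.01,0.025,0,0,0,7,1,0.01,0.025,0,0,0,7,1,0.005,0.025,0,0,0,7,1,0.005,0.02,0,0,0,7,1,0,0,0,0.7,-7,0,1,0,0,0,0.7,-7,0,1,0,0,0,0.7,-7,0,1,0,0,0,0.7,-7,0,1,0,0,0,0.7,-7,0,1,0,0,0,0.7,-7,0],
)

```text
time_s: 2.65
position: [0.5345, 0.1073, 0.3721]
tool_rot: [[0.734, 0.674, -0.082], [0.05, 0.067, 0.997], [0.677, -0.736, 0.015]]
ft_force: [1.7, 1.0, -0.0]
grip_width: 0.0856
```

Run:
```python
from h import *
import pickle
s=env.observe();im=env.get_image("wrist");cv2.imwrite("pics/w1.png",im[:,:,::-1]);pickle.dump(s,open("s1.pkl","wb"));print(s["position"],s["tool_rot"],s["q"],s["qvel"],s["time_s"])
print(proj("wrist",[.723,.193,.265],s))
```

```text
[0.5345 0.1073 0.3721] [[ 0.7344  0.6737 -0.0818]
 [ 0.0499  0.0665  0.9965]
 [ 0.6768 -0.736   0.0152]] [  -4.3856    0.3257   90.0979    9.1563   47.7717 -102.3065] [  -8.0548  -24.88     65.6201   33.2635 -120.3078  -30.8427] 2.65
[386.5499 269.3241]
```

View pics/w1.png

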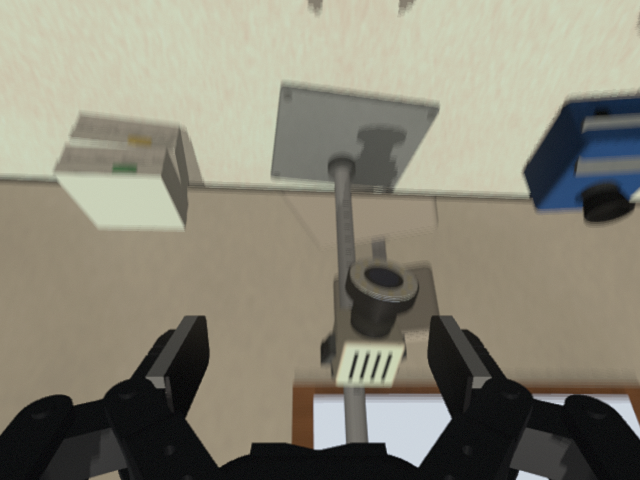

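Request:
servo_tool(
  rows=[1,0,0,0,0,0,0,1,0,0,0,0,0,0],
)

```text
time_s: 2.87
position: [0.5354, 0.1072, 0.3721]
tool_rot: [[0.741, 0.667, -0.082], [0.051, 0.067, 0.996], [0.67, -0.742, 0.016]]
ft_force: [1.1, 0.2, 0.5]
grip_width: 0.0854
```

Run:
```python
from h import *
import pickle
s=env.observe();im=env.get_image("wrist");cv2.imwrite("pics/w2.png",im[:,:,::-1]);pickle.dump(s,open("s2.pkl","wb"));print(s["position"],s["q"],s["qvel"],s["time_s"])
crop("pics/w2.png","pics/w2c.png",330,240,430,315,8)
crop("pics/w2.png","pics/w2d.png",250,70,450,220,4)
```

```text
[0.5354 0.1072 0.3721] [  -4.3667    0.5637   89.5865    8.9907   48.5841 -102.161 ] [ 0.0406  1.1042 -2.4657  0.011  -0.4602 -0.1909] 2.8667
```

View pics/w2c.png

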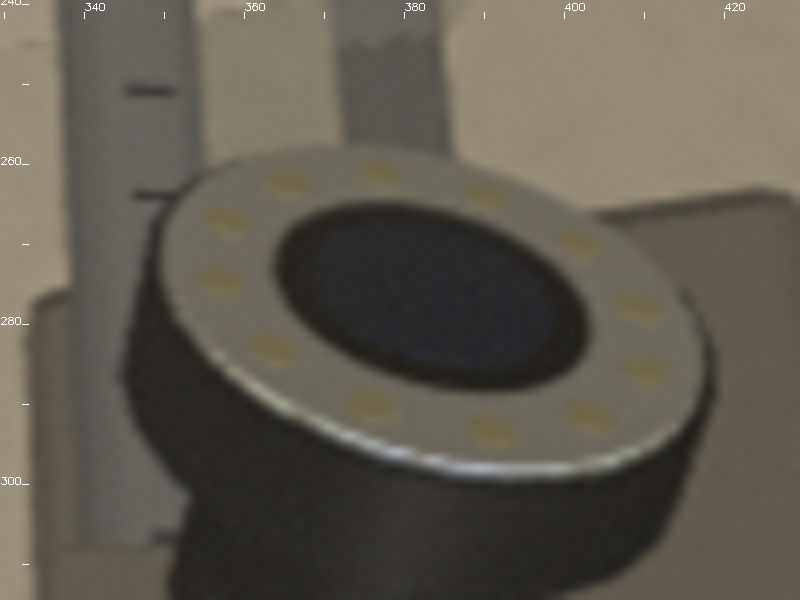

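View pics/w2d.png

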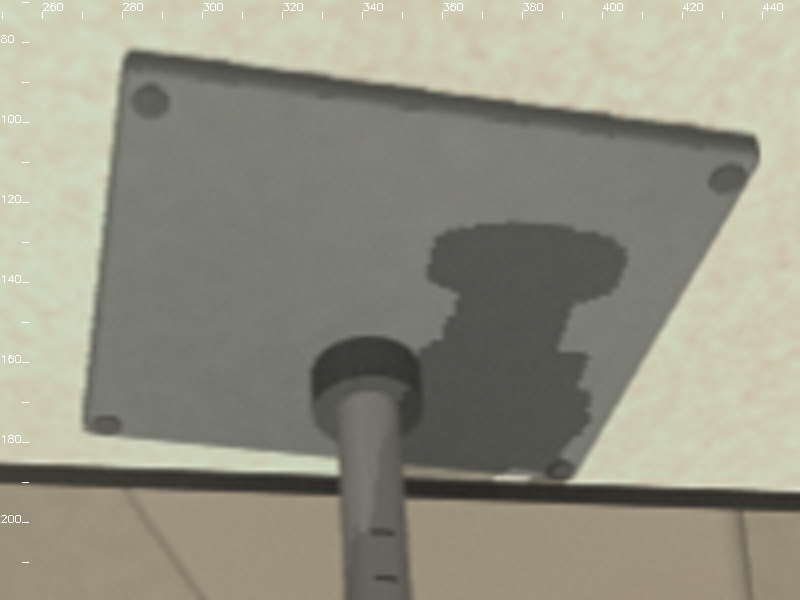

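```bash
cat > lens.py <<'E'
from h import *
import pickle
s=pickle.load(open("s2.pkl","rb"))
W=np.array([[376.4,257.9],[362,258.5],[353.3,263.3],[349.3,270.1],[350.8,278.3],[357,285.1],[367,292],[379.5,297],[392,298.9],[403.3,298.3],[412,295.1],[417.6,288.9],[417.6,282.6],[413.3,275.1],[404.5,267.3],[389.5,260.1]])
ring=np.array([[395.5,260],[396.5,253],[400,247],[405,243],[412,241],[419,242.5],[424,246],[428.5,253],[407,274],[400,268.5],[397,265]])
edge=np.array([[405,148],[417,172]])
pl=np.array([[0,-.11],[0,.11],[.19,.11],[.19,-.11]])
po=[("wrist",281.5,86.5,0),("wrist",438.3,107,1),("wrist",271.5,176.5,3),("wrist",393.3,188.3,2)]
po2=[("scene",358,333,0),("scene",474.8,362.5,2),("scene",394.5,400.5,3),("side",399.3,222.5,1),("side",485,268.5,3),("side",413.5,272,0)]
def fp(p,o):
    c,sn=np.cos(p[2]),np.sin(p[2]);R=np.array([[c,-sn],[sn,c]])
    return np.concatenate([proj(n,np.r_[R@pl[i]+p[:2],.014],s)-[u,v] for n,u,v,i in o])
for nm,o in (("wrist",po),("ext",po2),("all",po+po2)):
    r=least_squares(fp,[.73,.18,-.09],args=(o,));print("stand",nm,r.x,np.degrees(r.x[2]),np.abs(r.fun).max(), "piv xy",r.x[:2]+.08*np.array([np.cos(r.x[2]),np.sin(r.x[2])]))
def axes(t,w):
    x=np.array([np.cos(w)*np.cos(t),np.sin(w)*np.cos(t),np.sin(t)]);y=np.array([-np.sin(w),np.cos(w),0]);return x,y,np.cross(x,y)
def circ(q,b):
    x,y,z=axes(q[3],q[4]);a=np.linspace(0,2*np.pi,361)
    return [q[:3]+b*x+.036*(np.cos(k)*y+np.sin(k)*z) for k in a]
def near(C,P):
    m=C.mean(0);r=[]
    for o in P:
        D=np.hypot(*(C-o).T);i=D.argmin();r.append(D[i]*np.sign(np.hypot(*(o-m))-np.hypot(*(C[i]-m))))
    return r
def g(q,b,ext):
    r=near(np.array([proj("wrist",X,s) for X in circ(q,0)]),W)
    if ext:
        r+=list(.6*np.array(near(np.array([proj("scene",X) for X in circ(q,b)]),ring)))
        C=np.array([proj("side",X) for X in circ(q,0)]);i,j=C[:,1].argmin(),C[:,1].argmax()
        r+=list(np.r_[C[i]-edge[0],C[j]-edge[1]])
    return np.array(r)
if __name__=="__main__":
  for ext,b in [(0,0),(1,.005),(1,.015)]:
    r=least_squares(g,[.72,.2,.26,.5,-.09],args=(b,ext),diff_step=1e-3);q=r.x
    x,y,z=axes(q[3],q[4])
    print(ext,b,q[:3],np.degrees(q[3:]),r.cost,np.abs(r.fun).max());print("focus",q[:3]-.12*x,"piv",q[:3]+.1*x)
E
python3 lens.py
```

```text
stand wrist [ 0.7263  0.1881 -0.0918] -5.262534307380642 3.2911997490511453 piv xy [0.806  0.1807]
stand ext [ 0.7275  0.1852 -0.0939] -5.38150945028075 2.367518857066102 piv xy [0.8071 0.1777]
stand all [ 0.7268  0.1873 -0.0926] -5.305533086594691 2.70303449887939 piv xy [0.8065 0.1799]
0 0 [0.7416 0.1942 0.2632] [30.6613 -5.3446] 0.40634494070301835 0.35975260311407553
focus [0.6388 0.2038 0.202 ] piv [0.8272 0.1861 0.3142]
1 0.005 [0.7252 0.1897 0.27  ] [32.6537 -7.098 ] 13.612987978876923 2.8721332989433677
focus [0.625  0.2022 0.2053] piv [0.8088 0.1793 0.324 ]
1 0.015 [0.722  0.1885 0.2713] [33.1526 -7.5484] 13.418924448353179 2.1648552708276245
focus [0.6225 0.2017 0.2057] piv [0.805  0.1775 0.326 ]
```

```bash
cat > l2.py <<'E'
from lens import *
def mod(p):
    h,t,rad,off,w,px,py=p
    x,y,z=axes(t,w);L=np.array([px,py,h])-.1*x
    a=np.linspace(0,2*np.pi,361)
    return L,x,[L+off*x+rad*(np.cos(k)*y+np.sin(k)*z) for k in a]
def f(p,o=0):
    L,x,C=mod(p)
    r=near(np.array([proj("wrist",X,s) for X in C]),W)
    r+=[(p[3]-o)/.0005,(p[4]+.0926)/np.radians(.5),(p[5]-.8065)/.0015,(p[6]-.1795)/.0015]
    D=np.array([proj("side",X) for X in C]);i,j=D[:,1].argmin(),D[:,1].argmax()
    r+=list(.7*np.r_[D[i]-edge[0],D[j]-edge[1]])
    return np.array(r)
for o in (0,-.006):
    r=least_squares(f,[.31,.53,.035,o+1e-4,-.0926,.8065,.1795],args=(o,),diff_step=1e-4,x_scale=[.01,.05,.001,.001,.01,.002,.002])
    L,x,C=mod(r.x);print(o,r.x,np.degrees(r.x[[1,4]]),r.cost,r.fun[16:]);print("lens",L,"focus",L-.12*x)
E
python3 l2.py
```

```text
stand wrist [ 0.7263  0.1881 -0.0918] -5.262534307380642 3.2911997490511453 piv xy [0.806  0.1807]
stand ext [ 0.7275  0.1852 -0.0939] -5.38150945028075 2.367518857066102 piv xy [0.8071 0.1777]
stand all [ 0.7268  0.1873 -0.0926] -5.305533086594691 2.70303449887939 piv xy [0.8065 0.1799]
0 [ 0.3227  0.5291  0.0338  0.     -0.095   0.8064  0.18  ] [30.3167 -5.4415] 1.4893042722037202 [ 0.0378 -0.2719 -0.0773  0.358  -0.3517 -1.1533  0.399  -0.342 ]
lens [0.7204 0.1882 0.2723] focus [0.6173 0.198  0.2117]
-0.006 [ 0.3284  0.5444  0.0338 -0.0059 -0.0919  0.8077  0.1792] [31.1933 -5.2666] 2.618030496919567 [ 0.1904  0.0779  0.7972 -0.21   -1.2294 -1.2557 -0.2266 -0.5806]
lens [0.7225 0.187  0.2767] focus [0.6203 0.1965 0.2145]
```

Run:
```python
from h import *
import pickle
s=pickle.load(open("s2.pkl","rb"))
print(tri(("wrist",383.3,278.5,s),("side",411,160)),tri(("wrist",383.3,278.5,s),("scene",412,258)))
a=onz("scene",159.2,287.5,.119);b=onz("scene",160,294.5,.119);print(np.degrees(np.arctan2(*(b-a)[1::-1])))
a=onz("side",328,372.8,.119);b=onz("side",338.5,374,.119);print(np.degrees(np.arctan2(*(b-a)[1::-1])),b-a)
s=env.observe()
Rt=np.array([[1,0,0],[0,0,1],[0,-1,0.]])
w=np.radians(-8);Rz=np.array([[np.cos(w),-np.sin(w),0],[np.sin(w),np.cos(w),0],[0,0,1]])
print(np.degrees(cv2.Rodrigues(Rz@Rt@s["tool_rot"].T)[0].ravel()), np.array([.434,-.2956,.24])-s["position"])
```

```text
(array([0.7205, 0.1874, 0.2721]), [np.float64(0.002045828215190778), np.float64(0.0020458282151908157)]) (array([0.7314, 0.1909, 0.2694]), [np.float64(0.00016770629539791405), np.float64(0.0001677062953979691)])
-15.758684812813737
-18.41678226051155 [ 0.0185 -0.0062  0.    ]
[  0.3581  42.2076 -11.8224] [-0.102  -0.4028 -0.1325]
```

Request:
servo_tool(
  rows=[1,-0.0085,-0.0336,-0.01,0,4.2,-1.2,1,-0.0085,-0.0336,-0.01,0,4.2,-1.2,1,-0.0085,-0.0336,-0.01,0,4.2,-1.2,1,-0.0085,-0.0336,-0.01,0,4.2,-1.2,1,-0.0085,-0.0336,-0.01,0,4.2,-1.2,1,-0.0085,-0.0336,-0.01,0,4.2,-1.2,1,-0.0085,-0.0336,-0.01,0,4.2,-1.2,1,-0.0085,-0.0336,-0.01,0,4.2,-1.2,1,-0.0085,-0.0336,-0.01,0,4.2,-1.2,1,-0.0085,-0.0336,-0.01,0,4.2,-1.2],
)

```text
time_s: 3.75
position: [0.4504, -0.2314, 0.2718]
tool_rot: [[0.99, -0.0, 0.142], [-0.142, -0.007, 0.99], [0.001, -1.0, -0.007]]
ft_force: [0.4, -0.7, -0.1]
grip_width: 0.0853
```

Request:
servo_tool(
  rows=[1,-0.0085,-0.0336,-0.01,0,0,0,1,-0.0085,-0.0336,-0.01,0,0,0,1,0,0,0,0,0,0,1,0,0,0,0,0,0],
)

```text
time_s: 4.08
position: [0.4332, -0.2981, 0.2509]
tool_rot: [[0.99, 0.002, 0.143], [-0.143, -0.006, 0.99], [0.003, -1.0, -0.005]]
ft_force: [-0.0, 0.7, -0.0]
grip_width: 0.0855
```

Run:
```python
from h import *
import pickle
s=env.observe();im=env.get_image("wrist");cv2.imwrite("pics/w3.png",im[:,:,::-1]);pickle.dump(s,open("s3.pkl","wb"));print(s["position"],s["tool_rot"],s["q"],s["time_s"])
print(proj("wrist",[.434,-.2956,.119],s))
```

```text
[ 0.4332 -0.2981  0.2509] [[ 0.9897  0.002   0.1431]
 [-0.1431 -0.0057  0.9897]
 [ 0.0028 -1.     -0.0054]] [ -47.3709   18.4596   76.2087   -0.139    85.0157 -129.1319] 4.0833
[322.2437 226.415 ]
```

View pics/w3.png

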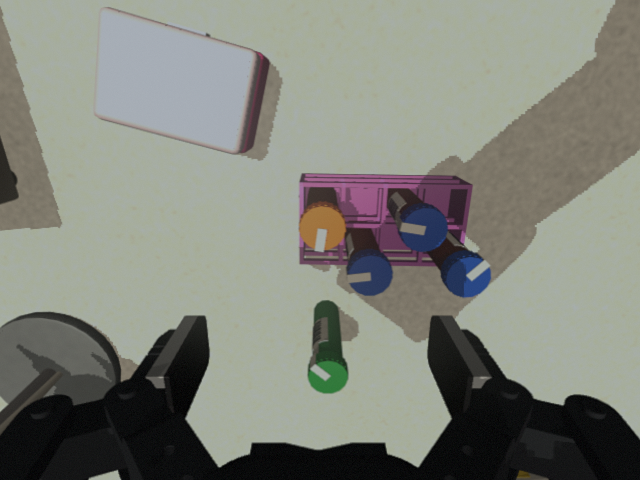

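Run:
```python
from h import *
crop("pics/w3.png","pics/w3c.png",290,165,390,240,8)
crop("pics/w3.png","pics/w3d.png",290,165,490,305,4)
```

```text
(no output)
```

View pics/w3c.png

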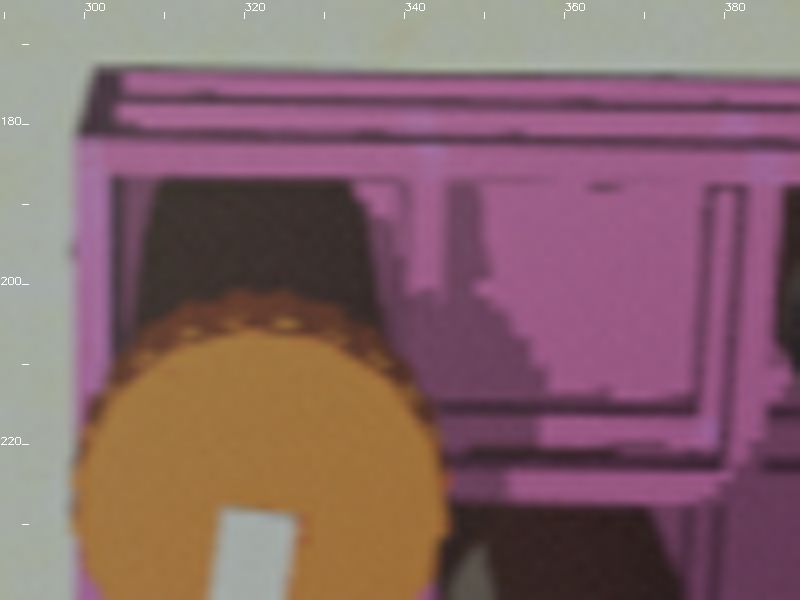

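View pics/w3d.png

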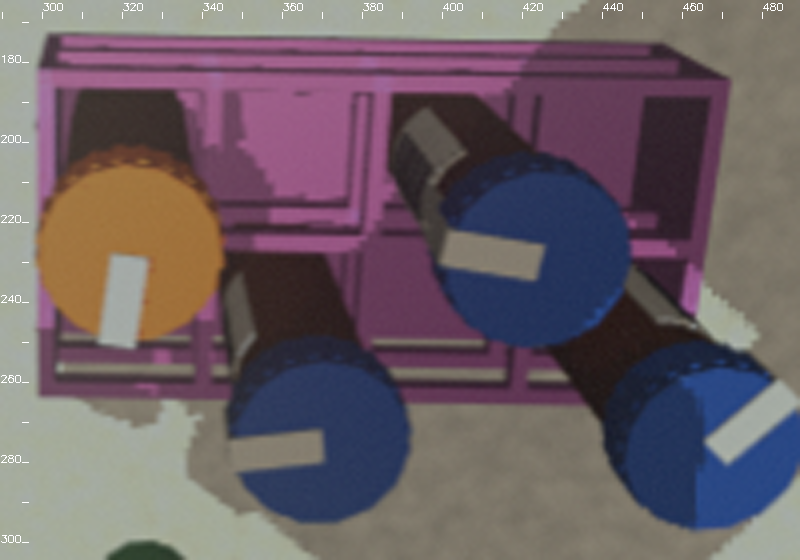

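Run:
```python
from h import *
import pickle
s=pickle.load(open("s3.pkl","rb"))
def a(p,q,z):
    A=onz("wrist",*p,z,s);B=onz("wrist",*q,z,s);d=B-A;return np.degrees(np.arctan2(d[1],d[0])),np.linalg.norm(d)
print("cap",onz("wrist",321.8,227.5,.119,s),onz("wrist",422-.2,228,.119,s))
print("strip",a((321.7,228.5),(319.2,251.3),.119))
print("rack",a((299,182),(471.5,184.5),.048),a((299.2,263.5),(434,265),.048))
```

```text
cap [ 0.4348 -0.296   0.119 ] [ 0.4458 -0.2226  0.119 ]
strip (np.float64(-14.100614986871063), np.float64(0.018311147057502683))
rack (np.float64(80.84795816994674), np.float64(0.15500262764995645)) (np.float64(81.14629365776959), np.float64(0.13037910336111105))
```

Request:
servo_tool(
  rows=[0.7,0.0013,0.002,-0.02,0,0,-6.3,0.7,0,0,-0.025,0,0,0,0.7,0,0,-0.025,0,0,0,0.7,0,0,-0.02,0,0,0,0.7,0,0,-0.01,0,0,0,0.7,0,0,0,0,0,0],
)

```text
time_s: 4.63
position: [0.4346, -0.2926, 0.1501]
tool_rot: [[0.969, 0.001, 0.246], [-0.246, -0.005, 0.969], [0.002, -1.0, -0.005]]
ft_force: [1.0, 0.3, -0.5]
grip_width: 0.0599
```

Run:
```python
from h import *
import pickle
s=env.observe();im=env.get_image("wrist");cv2.imwrite("pics/w4.png",im[:,:,::-1]);pickle.dump(s,open("s4.pkl","wb"));print(s["position"],s["tool_rot"],s["time_s"])
```

```text
[ 0.4346 -0.2926  0.1501] [[ 0.9692  0.0008  0.2463]
 [-0.2463 -0.0051  0.9692]
 [ 0.002  -1.     -0.0047]] 4.6333
```

View pics/w4.png

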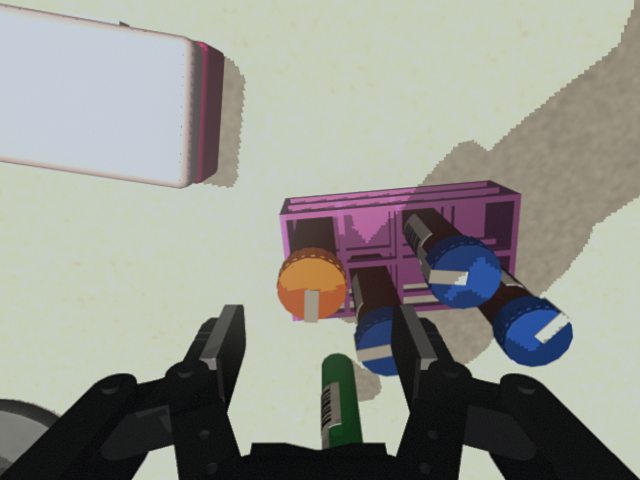

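Run:
```python
from h import *
import pickle
s=pickle.load(open("s4.pkl","rb"))
crop("pics/w4.png","pics/w4c.png",265,235,365,335,6)
A=onz("wrist",312,291,.119,s);B=onz("wrist",311,322,.119,s);print(A,s["position"]-A,np.degrees(np.arctan2(*(B-A)[1::-1])))
```

```text
[ 0.4363 -0.2962  0.119 ] [-0.0017  0.0037  0.0311] -16.29970716625213
```

View pics/w4c.png

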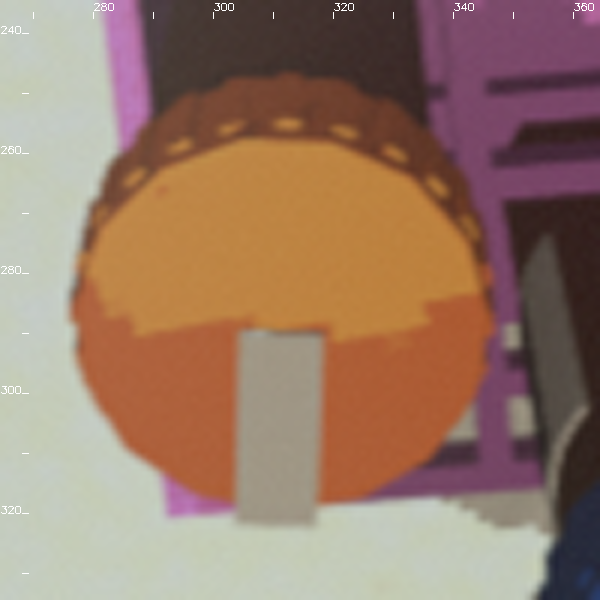

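Request:
servo_tool(
  rows=[0.7,0.001,-0.0035,-0.01,0,0,-1,0.7,0,0,-0.02,0,0,0,0.7,0,0,-0.02,0,0,0,0.7,0,0,-0.01,0,0,0,0.7,0,0,0,0,0,0,0,0,0,0,0,0,0,0,0,0,0,0,0,0,0,0,0,0,0,0,0,0,0,0,0,0,0,0,0,0,0,0,0,0,0],
  force=40,
)

```text
time_s: 5.52
position: [0.436, -0.2979, 0.0926]
tool_rot: [[0.964, 0.005, 0.265], [-0.265, -0.01, 0.964], [0.008, -1.0, -0.008]]
ft_force: [0.3, 0.9, 6.8]
grip_width: 0.0337
```

Run:
```python
from h import *
s=env.observe();im=env.get_image("side");cv2.imwrite("pics/s5.png",im[:,:,::-1]);print(s)
im=env.get_image("wrist");cv2.imwrite("pics/w5.png",im[:,:,::-1])
crop("pics/s5.png","pics/s5c.png",290,260,410,430,4)
```

```text
{'time_s': 5.5167, 'q': array([ -47.1237,   27.7786,   90.1231,   -0.1758,   61.4769, -121.6944]), 'qvel': array([ 0.0119,  0.0654, -0.098 ,  0.0223, -0.0318, -0.0864]), 'joint_efforts': array([ -0.3938, -41.8534, -16.4661,  -0.1619,  -0.1093,   0.0012]), 'position': array([ 0.436 , -0.2979,  0.0926]), 'tool_rot': array([[ 0.9643,  0.0054,  0.2647],
       [-0.2646, -0.0098,  0.9643],
       [ 0.0078, -0.9999, -0.008 ]]), 'ft_force': array([0.3382, 0.8716, 6.7927]), 'wrist_torque': array([ 0.1058, -0.0702,  0.0187]), 'grip_width': 0.033717137160688124}
```

View pics/s5c.png

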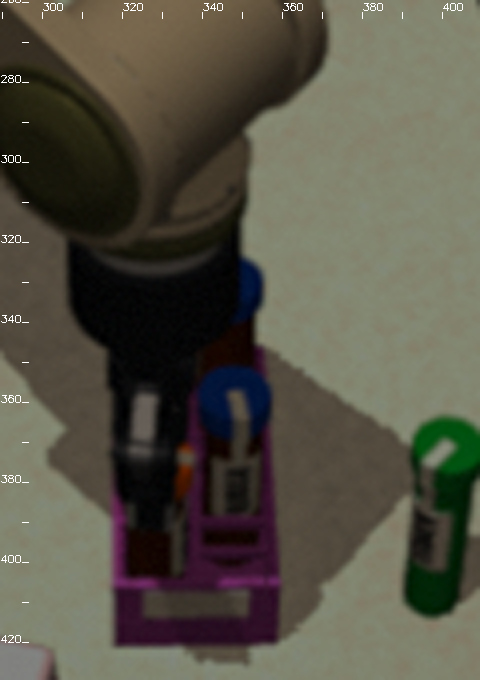

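View pics/w5.png

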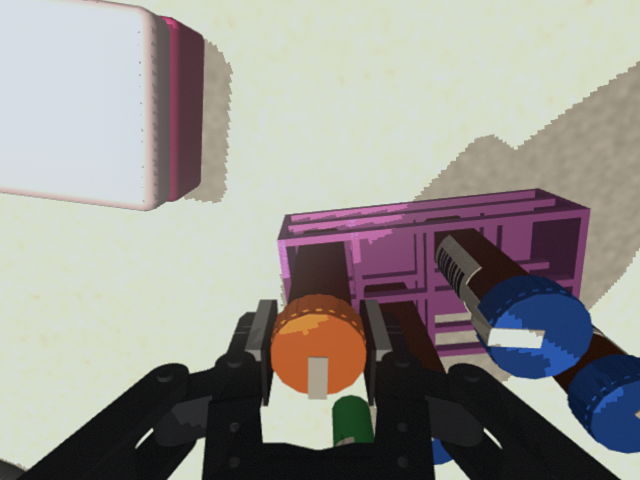

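Run:
```python
from h import *
s=env.observe()
A=onz("wrist",318.5,348,.119,s);print(A,s["position"]-A)
crop("pics/w5.png","pics/w5c.png",250,280,390,410,5)
```

```text
[ 0.4318 -0.2963  0.119 ] [ 0.0042 -0.0016 -0.0264]
```

View pics/w5c.png

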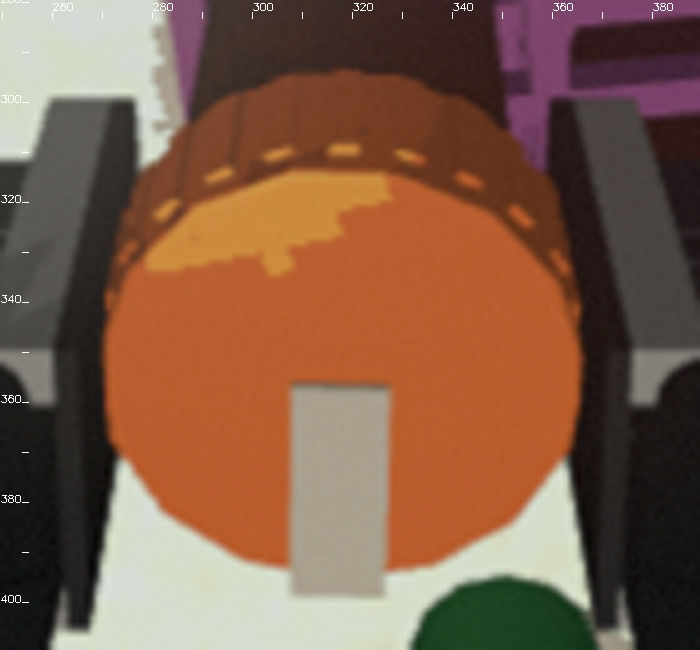

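Request:
servo_tool(
  rows=[0,0,0,0.01,0,0,0,0,0,0,0.015,0,0,0,0,0,0,0.02,0,0,0,0,0,0,0.02,0,0,0,0,0,0,0.03,0,0,0,0,0,0,0.03,0,0,0,0,0,0,0.03,0,0,0,0,0,0,0.025,0,0,0,0,0,0,0,0,0,0,0,0,0,0,0,0,0],
)

```text
time_s: 6.45
position: [0.4355, -0.2975, 0.2725]
tool_rot: [[0.964, 0.005, 0.265], [-0.265, -0.01, 0.964], [0.008, -1.0, -0.008]]
ft_force: [0.1, -0.3, -1.0]
grip_width: 0.0339
```

Run:
```python
from h import *
s=env.observe()
im=env.get_image("wrist");cv2.imwrite("pics/w6.png",im[:,:,::-1])
im=env.get_image("side");cv2.imwrite("pics/s6.png",im[:,:,::-1])
s5=dict(s);s5["position"]=np.array([.436,-.2979,.0926])
A=onz("wrist",317.5,355.7,.119,s5);B=onz("wrist",316.5,397,.119,s5);R=s["tool_rot"]
print("cap top in tool",R.T@(A-s5["position"]),"strip dir tool",R.T@(B-A),np.degrees(np.arctan2(*(B-A)[1::-1])))
crop("pics/w6.png","pics/w6c.png",250,280,390,410,5)
crop("pics/s6.png","pics/s6c.png",270,220,420,410,4)
# diff of wrist
```

```text
cap top in tool [-0.001  -0.0264 -0.0002] strip dir tool [ 0.0181  0.0001 -0.0004] -16.633714033230945
```

View pics/w6c.png

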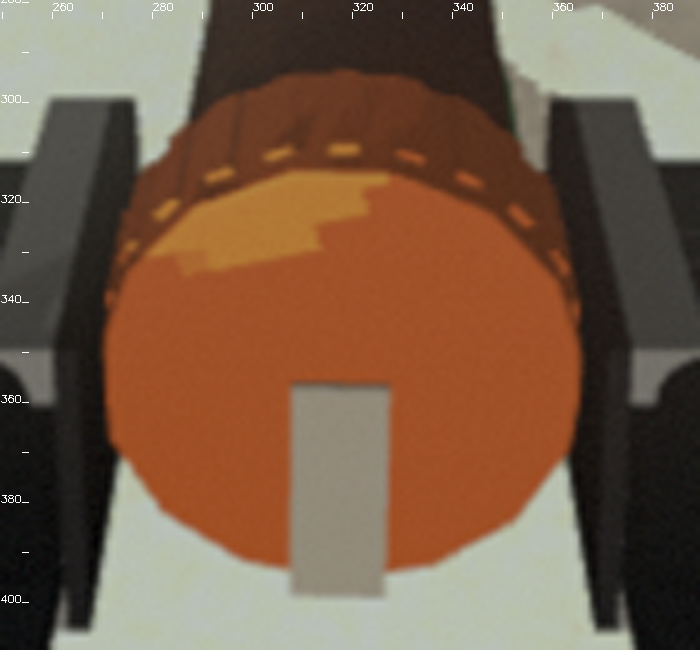

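View pics/s6c.png

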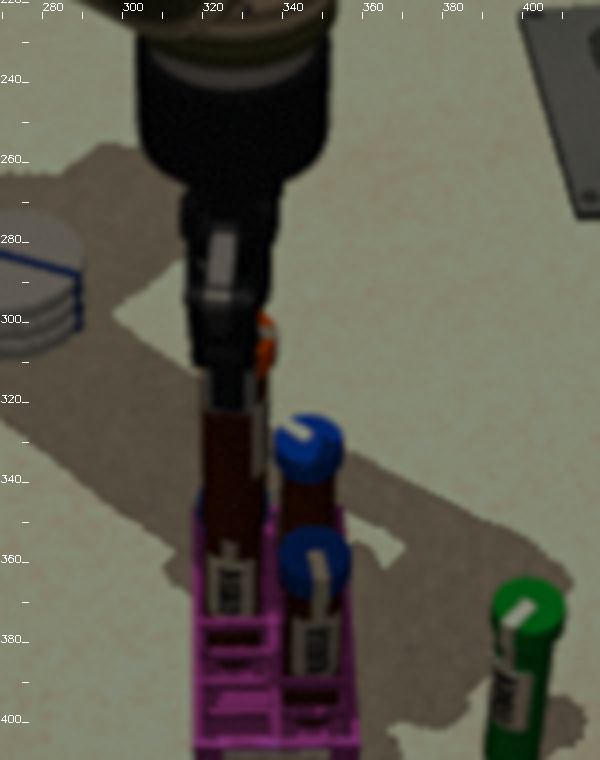

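```bash
cat > goal.py <<'E'
from h import *
from lens import axes
def goal(focus,t,w,back=0,up=0,lab=(.0135,.0286,0)):
    x,y,z=axes(np.radians(t),np.radians(w));R=np.c_[x,-z,y]
    return np.asarray(focus)-back*x+np.array([0,0,up])-R@np.array(lab),R
def diff(P,R):
    s=env.observe();rv=np.degrees(cv2.Rodrigues(R@s["tool_rot"].T)[0].ravel())
    print("shift",P-s["position"],"rot",rv,np.linalg.norm(rv)); return s
if __name__=="__main__":
    F=[.618,.198,.211];T=30.5;w=-5.4;L=np.array([.7204,.188,.2723])
    for b,u in [(0,0),(.1,0),(.1,.1),(.05,.15)]:
        P,R=goal(F,T,w,b,u);print(b,u,P);s=diff(P,R);s=dict(s,position=P,tool_rot=R);print(proj("wrist",L,s))
E
python3 goal.py | grep -v stand
```

```text
0 0 [0.592  0.2005 0.2288]
shift [ 0.157   0.4975 -0.0416] rot [ -5.1481 -29.8847   9.8016] 31.86956158535966
[317.7942 490.9618]
0.1 0 [0.5062 0.2086 0.178 ]
shift [ 0.0712  0.5056 -0.0923] rot [ -5.1481 -29.8847   9.8016] 31.86956158535966
[318.045  601.8832]
0.1 0.1 [0.5062 0.2086 0.278 ]
shift [0.0712 0.5056 0.0077] rot [ -5.1481 -29.8847   9.8016] 31.86956158535966
[317.9538 437.5096]
0.05 0.15 [0.5491 0.2045 0.3534]
shift [0.1141 0.5016 0.083 ] rot [ -5.1481 -29.8847   9.8016] 31.86956158535966
[317.8316 332.2402]
```

Request:
servo_tool(
  rows=[0,0.009,0.02,0.01,-0.5,-3,1,0,0.011,0.036,0.01,-0.5,-3,1,0,0.011,0.036,0.01,-0.5,-3,1,0,0.011,0.036,0.01,-0.5,-3,1,0,0.012,0.036,0.01,-0.5,-3,1,0,0.012,0.036,0.01,-0.5,-3,1,0,0.012,0.036,0.01,-0.5,-3,1,0,0.012,0.036,0.01,-0.5,-3,1,0,0.012,0.036,0.003,-0.5,-3,1,0,0.012,0.036,0,-0.5,-3,1],
)

```text
time_s: 7.38
position: [0.5495, 0.0485, 0.3542]
tool_rot: [[0.855, 0.51, 0.09], [-0.078, -0.045, 0.996], [0.512, -0.859, 0.001]]
ft_force: [1.0, -1.0, -0.6]
grip_width: 0.034
```

Request:
servo_tool(
  rows=[0,0,0.02,0,0,0,0,0,0,0.008,0,0,0,0,0,0,0,0,0,0,0,0,0,0,0,0,0,0,0,0,0,0,0,0,0],
)

```text
time_s: 7.8
position: [0.5494, 0.0735, 0.3538]
tool_rot: [[0.857, 0.507, 0.092], [-0.079, -0.046, 0.996], [0.509, -0.861, 0.001]]
ft_force: [-0.6, -1.1, -0.1]
grip_width: 0.0337
```

Run:
```python
from h import *
import pickle
s=env.observe();im=env.get_image("wrist");cv2.imwrite("pics/w7.png",im[:,:,::-1]);pickle.dump(s,open("s7.pkl","wb"));print(s["position"],s["tool_rot"],s["q"],s["qvel"],s["time_s"])
print(proj("wrist",[.7204,.188,.2723],s))
```

```text
[0.5494 0.0735 0.3538] [[ 0.8569  0.5072  0.0918]
 [-0.0794 -0.0461  0.9958]
 [ 0.5093 -0.8606  0.0008]] [ -4.4417   6.0176  81.6753  -0.4337  61.6954 -89.0635] [-0.4671 -0.1848 -0.1883 -0.0531 -0.0228  0.2861] 7.8
[467.1274 324.308 ]
```

View pics/w7.png

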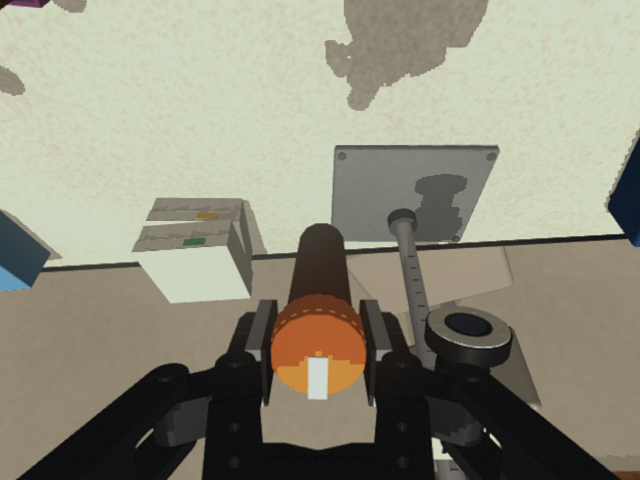

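Run:
```python
from h import *
crop("pics/w7.png","pics/w7c.png",415,290,525,375,7)
```

```text
(no output)
```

View pics/w7c.png

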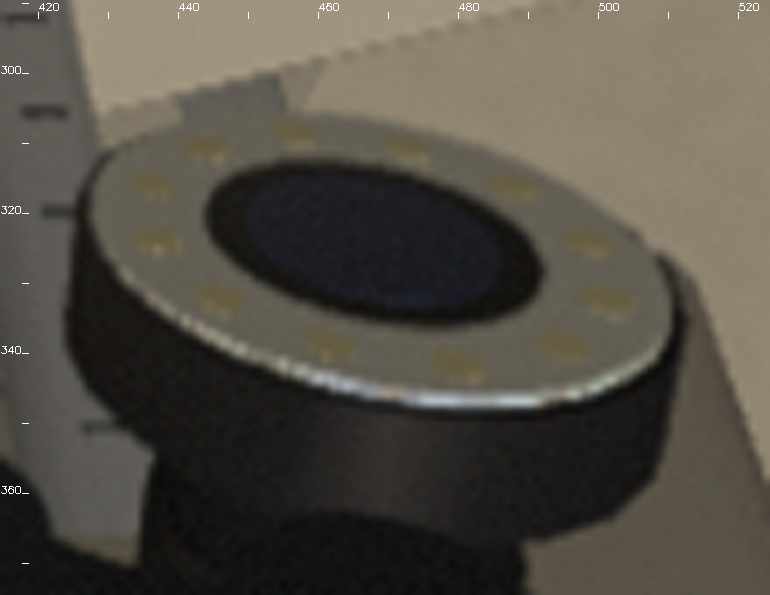

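Run:
```python
from lens import *
s7=pickle.load(open("s7.pkl","rb"))
c=np.array([(330,113),(230,118),(140,140),(93,185),(92,225),(120,275),(190,330),(300,378),(400,402),(500,408),(580,400),(640,375),(672,330),(672,295),(650,255),(590,212),(500,163),(420,130)])
W7=np.array([414.5,289.5])+c/7
def ci(q):
    x,y,z=axes(q[3],q[4]);a=np.linspace(0,2*np.pi,361)
    return [q[:3]+q[5]*(np.cos(k)*y+np.sin(k)*z) for k in a]
def f(q,pr):
    C=ci(q)
    r=near(np.array([proj("wrist",X,s) for X in C]),W)+near(np.array([proj("wrist",X,s7) for X in C]),W7)
    x=axes(q[3],q[4])[0];p=q[:3]+.1*x
    if pr: r+=list((p[:2]-[.8065,.18])/.002)+[(q[4]+.0926)/.01]
    return np.array(r)
for pr in (0,1):
    r=least_squares(f,[.72,.188,.272,.53,-.093,.034],args=(pr,),diff_step=1e-4);q=r.x;x=axes(q[3],q[4])[0]
    print(q,np.degrees(q[3:5]),r.cost,np.abs(r.fun).max(),"focus",q[:3]-.12*x,"piv",q[:3]+.1*x)
```

```text
stand wrist [ 0.7261  0.188  -0.092 ] -5.269487220559852 3.334036593686676 piv xy [0.8057 0.1807]
stand ext [ 0.7275  0.1852 -0.0939] -5.38150945028075 2.367518857066102 piv xy [0.8071 0.1777]
stand all [ 0.7267  0.1873 -0.0925] -5.302535025230178 2.713815093384028 piv xy [0.8063 0.1799]
[ 0.7271  0.1902  0.2693  0.5377 -0.1057  0.0346] [30.8082 -6.0587] 2.0478220110131486 0.9626400367903731 focus [0.6246 0.2011 0.2079] piv [0.8125 0.1811 0.3205]
[ 0.7216  0.1885  0.272   0.5367 -0.0974  0.0339] [30.7528 -5.5833] 3.3232108565143244 1.255862743040878 focus [0.619  0.1986 0.2107] piv [0.8071 0.1802 0.3231]
```

```bash
python3 - <<'E' | grep -v stand
from goal import *
F=[.621,.1995,.21]
for b,u in [(.06,.0),(0,0)]:
    P,R=goal(F,30.8,-5.5,b,u);print(P);diff(P,R)
E
```

```text
[0.5436 0.207  0.1969]
shift [-0.0059  0.1337 -0.157 ] rot [-0.0625 -0.1653 -0.2101] 0.27455891850774894
[0.5949 0.202  0.2277]
shift [ 0.0454  0.1287 -0.1263] rot [-0.0625 -0.1653 -0.2101] 0.27455891850774894
```

Request:
servo_tool(
  rows=[0,-0.001,0.015,-0.018,0,0,0,0,-0.001,0.019,-0.022,0,0,0,0,-0.001,0.02,-0.024,0,0,0,0,-0.001,0.02,-0.024,0,0,0,0,-0.001,0.02,-0.024,0,0,0,0,-0.001,0.02,-0.023,0,0,0,0,0,0.013,-0.014,0,0,0,0,0,0.0067,-0.008,0,0,0,0,0,0,0,0,0,0],
)

```text
time_s: 8.6
position: [0.5429, 0.2082, 0.1951]
tool_rot: [[0.858, 0.505, 0.091], [-0.078, -0.046, 0.996], [0.507, -0.862, -0.0]]
ft_force: [0.4, 0.7, -0.1]
grip_width: 0.0338
```

Request:
servo_tool(
  rows=[0,0.006,-0.0005,0.003,0,0,0,0,0.01,-0.001,0.006,0,0,0,0,0.01,-0.001,0.006,0,0,0,0,0.01,-0.001,0.006,0,0,0,0,0.009,-0.001,0.006,0,0,0,0,0.006,-0.0005,0.003,0,0,0,0,0,0,0,0,0,0,0,0,0,0,0,0,0,0,0,0,0,0,0,0],
)

```text
time_s: 9.35
position: [0.594, 0.2029, 0.2272]
tool_rot: [[0.857, 0.508, 0.091], [-0.079, -0.046, 0.996], [0.51, -0.86, 0.001]]
ft_force: [0.5, 0.7, 0.1]
grip_width: 0.0334
```

```bash
python3 - <<'E' | grep -v stand
from goal import *
import pickle
F=[.621,.1995,.21]
P,R=goal(F,30.8,-5.5);s=diff(P,R)
pickle.dump(s,open("s8.pkl","wb"));print(s["position"],s["time_s"],s["qvel"],s["ft_force"],s["grip_width"])
for n in ["scene","side","wrist"]:
    cv2.imwrite(f"pics/f_{n}.png",env.get_image(n)[:,:,::-1])
crop("pics/f_side.png","pics/f_sidec.png",330,100,490,230,5)
crop("pics/f_scene.png","pics/f_scenec.png",340,200,480,310,5)
lab=s["position"]+s["tool_rot"]@np.array([.0135,.0286,0]);print("label",lab,"proj",proj("scene",lab),proj("side",lab))
foot=s["position"]+s["tool_rot"]@np.array([-.001,.0886,0]);top=s["position"]+s["tool_rot"]@np.array([-.001,-.0264,0])
print("foot",foot,proj("scene",foot),proj("side",foot),"top",proj("scene",top),proj("side",top),"lens",proj("side",[.7235,.189,.271]))
E
```

```text
shift [ 0.0009 -0.0009  0.0005] rot [-0.0691 -0.1498 -0.2828] 0.3273617460179403
[0.594  0.2029 0.2272] 9.35 [ 0.4429 -0.0107  0.2825 -0.0131 -0.0281  0.1015] [0.4956 0.747  0.0601] 0.03344252578209706
label [0.6201 0.2005 0.2095] proj [384.5103 234.4625] [367.9052 182.3481]
foot [0.6381 0.199  0.1505] [386.1298 254.6228] [374.1646 202.3287] top [377.4553 210.9395] [351.748  168.7313] lens [412.1573 159.135 ]
```

View pics/f_sidec.png

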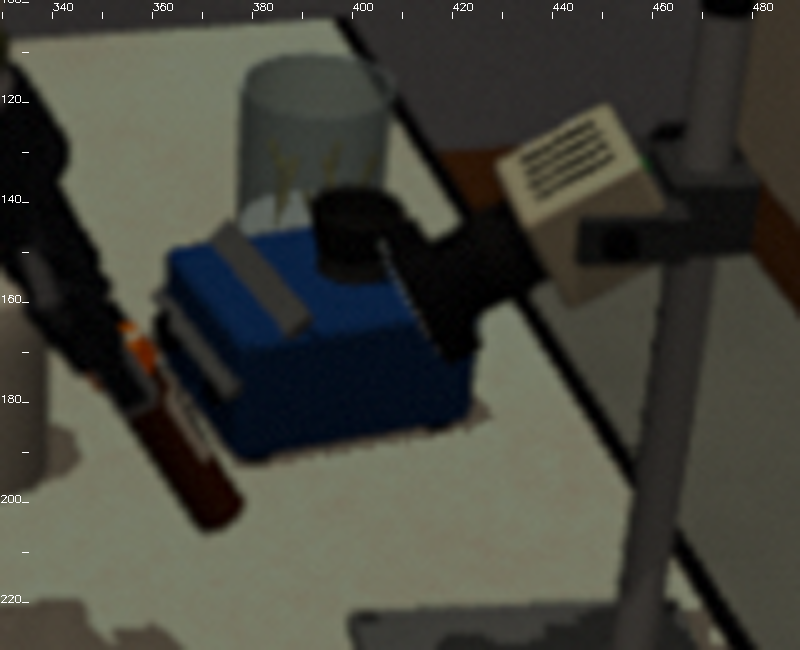

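View pics/f_scene.png

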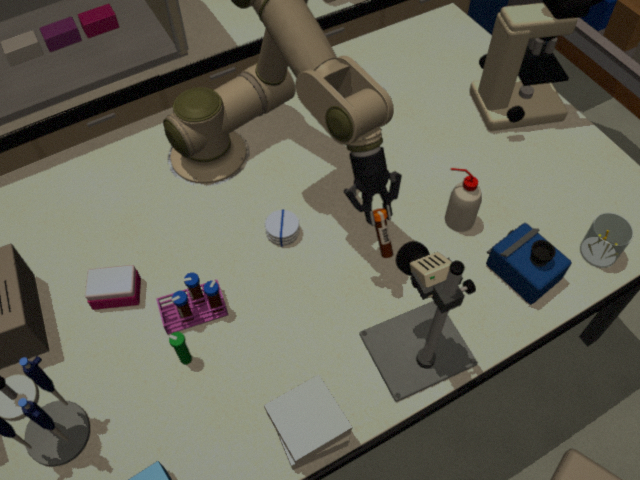

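View pics/f_wrist.png

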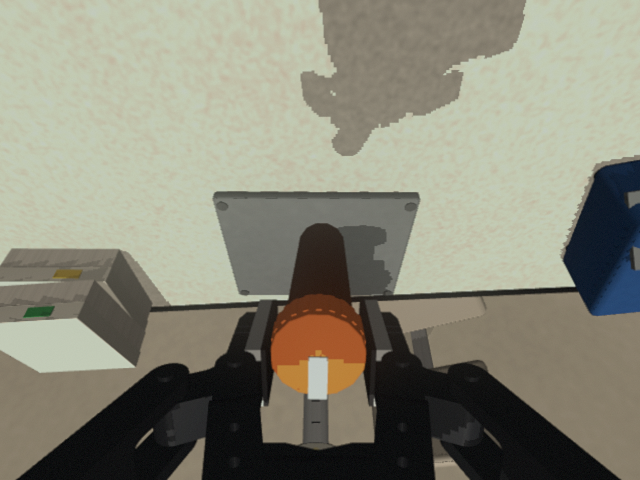

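Run:
```python
from rig import env
s=env.observe();print(s["time_s"],s["position"],s["grip_width"],s["ft_force"]);print(env.close_job())
```

```text
9.5 [0.59395739 0.20332784 0.22714993] 0.0332839257253722 [ 0.06843538 -0.94719385 -0.94184945]
the job is handed in; nothing more can be done
None
```

The orange-capped tube came out of the rack by its cap and is now held, cap uppermost, in front of the label camera. I handed the job in at 9.5 s; it gives no verdict, so the checks below are my own measurements.

- **Grip:** 40 N on the cap, with the fingers open 33 mm. The tube did not slip when lifted, going by wrist pictures before and after the lift. The last camera pictures show the tube held as expected.
- **Position:** the label middle is at about (0.620, 0.200, 0.210) m, roughly 1 mm from my focus estimate of (0.621, 0.1995, 0.210).
- **Lean and facing:** the camera looks down about 30.8° and is turned about -5.5°. The tool's measured angle was within 0.3° of that. The label's turn in the grip read 1–2° off the tool axis.
- **Surroundings:** in the last scene picture the three blue tubes, dishes, wash bottle and tip box show no visible change. I saw no sign of contact with the camera or its stand in the pictures or force readings.

**Disagreements:**
- **Lens position:** the two wrist views alone and the fit tied to the stand's dimensions put the focus about 6 mm apart, mostly along the line of sight. I used a point between them.
- **Ring size:** the bright face of the ring light fitted a radius of about 34 mm rather than 36 mm, probably because of its rounded edge.
- **Label direction in the rack:** the pictures gave between -14° and -18°, and I used -15°.

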